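# Move the painted eggs from the drying rail to the egg tray in the same order

### The job

The four painted eggs on the wooden drying rail are dry, and the order of the row is the only record of who painted which: move them all into the dimpled egg tray in the same order, so that the egg nearest the red tape on the rail goes into the pocket nearest the red tape on the tray, and so on along the row. They are fragile: hold them lightly, set each one down gently and upright in its pocket, and do not drop them or knock them against one another. Leave all four seated and at rest.

Things in the scene. Friction and masses are not known exactly. Their poses are not given: they have to be found in the camera images.
- egg_blue: Loose painted craft egg, dark cobalt blue with white dots, upright on its blunt end in a cup of the drying rail. Round, about 60 g, 66 mm tall, widest (52 mm) from 21 to 31 mm above its underside: grip it there, across the row. Lower end: ball of 26 mm radius; the top tapers to 17 mm radius. Origin: centre of its underside; z up along the egg.
- egg_mint: Loose painted craft egg, light mint green with a dark green band, upright on its blunt end in a cup of the drying rail. Round, about 60 g, 66 mm tall, widest (52 mm) from 21 to 31 mm above its underside: grip it there, across the row. Lower end: ball of 26 mm radius; the top tapers to 17 mm radius. Origin: centre of its underside; z up along the egg.
- egg_yellow: Loose painted craft egg, yellow with an orange band and orange dots, upright on its blunt end in a cup of the drying rail. Round, about 60 g, 66 mm tall, widest (52 mm) from 21 to 31 mm above its underside: grip it there, across the row. Lower end: ball of 26 mm radius; the top tapers to 17 mm radius. Origin: centre of its underside; z up along the egg.
- egg_pink: Loose painted craft egg, pink with a thin white band and teal dots, upright on its blunt end in a cup of the drying rail. Round, about 60 g, 66 mm tall, widest (52 mm) from 21 to 31 mm above its underside: grip it there, across the row. Lower end: ball of 26 mm radius; the top tapers to 17 mm radius. Origin: centre of its underside; z up along the egg.
- cup_blue: Fixed dark blue plastic egg cup on the rail, in which the blue egg dries; it stays there and shows afterwards where that egg stood. Saucer foot 62 mm across; seat ring 38 mm outside, 30 mm inside, its rim 18 mm above the origin; the egg's underside is 4.8 mm below the rim. Origin: centre of its underside, on the rail's top; z up.
- cup_mint: Fixed mint green plastic egg cup on the rail, in which the mint egg dries; it stays there and shows afterwards where that egg stood. Saucer foot 62 mm across; seat ring 38 mm outside, 30 mm inside, its rim 18 mm above the origin; the egg's underside is 4.8 mm below the rim. Origin: centre of its underside, on the rail's top; z up.
- cup_yellow: Fixed yellow plastic egg cup on the rail, in which the yellow egg dries; it stays there and shows afterwards where that egg stood. Saucer foot 62 mm across; seat ring 38 mm outside, 30 mm inside, its rim 18 mm above the origin; the egg's underside is 4.8 mm below the rim. Origin: centre of its underside, on the rail's top; z up.
- cup_pink: Fixed pink plastic egg cup on the rail, in which the pink egg dries; it stays there and shows afterwards where that egg stood. Saucer foot 62 mm across; seat ring 38 mm outside, 30 mm inside, its rim 18 mm above the origin; the egg's underside is 4.8 mm below the rim. Origin: centre of its underside, on the rail's top; z up.
- drying_rail: Fixed low wooden rail, 294 mm along y, 76 mm along x, top 20 mm above the table. Its four cups stand at y = +102, +34, -34, -102 mm (x = 0), colours in any order. Red tape across its +y end: the first place is y = +102. Beside an egg 25 mm or more is free across the row, 16 mm to the next egg along it. Origin: centre of its underside, on the table; z up.
- egg_tray: Fixed grey-brown pulp tray, 294 mm along y, 76 mm along x, top 30 mm above the table, turned any way. One row of four dimpled pockets at y = +102, +34, -34, -102 mm (x = 0), 30 mm wide, 10 mm deep, small posts 8 mm high between. Red tape across its +y end: the first pocket is y = +102. A seated egg rests on the pocket's edge, underside 25.2 mm above the table. Origin: centre of its underside, on the table; z up.

How it is judged:
By the outcome, as a careful person would: the job done as asked, in the order asked, and still so for the second after the job is handed in, with the robot touching nothing.
It also fails if it takes over 120 s, if anything falls off the work surface, if the arm or the gripper's body presses on something with over 40 N, if the wrist force passes 120 N, or if a joint passes its speed limit or range.

### The arm

A 6-joint arm with a two-finger parallel gripper is mounted at the origin on the work surface. World frame = base frame: x ahead of the robot, y to its left, z up, the work surface at z = 0. Lengths are in mm, angles in rad, forces in N, time in s.
With the tool pointing down it reaches from about 350 to 875 mm from the base axis. Payload 4.2 kg.
Tool frame: the origin (TCP) lies on the centre line of the jaws, within the pads' length; the fingertips stand r.tips_ahead ahead of it and the grasp point (between the pads) lies 2 mm behind it (r.tips_ahead is the distance from the TCP to the fingertips, in mm); z points along the fingers, y is the line along which they close (so a half turn about z gives the same grasp; the last joint's range is limited). The gripper opens to 85 mm and grips with 20 to 120 N. Pads are 22 mm wide; open, the fingers measure 114 mm over their backs; the gripper's body (76 mm by 85 mm) begins 54 mm behind the grasp point. The pads swing forward as they close: fully open they stand 13 mm farther back than shut.
Start: joints at [-0.975, 0.385, 0.008, 0, -1.194, -0.259], TCP at [206.558, -589.859, 248.312] pointing down, gripper open.
Joint ranges: [-3.14, 3.14], [-1.21, 2.06], [-1.07, 1.41], [-3.16, 2.05], [-2.99, -0.16], [-3.1, 3.1]. Speed limits (rad/s): [2.79, 2.79, 3.14, 3.14, 3.14, 3.14].

### API

Orientations are given as [roll, pitch, yaw] about the fixed x, y, z axes, in that order (R = Rz(yaw) Ry(pitch) Rx(roll)).
In Python, from workcell import r, imaging gives the robot as it stands. The module is installed in compiled form; this text tells all that it offers.
- The arm moves only by the tool send_rows, never from a script. Its argument "commands" is a list of rows, each an object with "slide": the shift along the tool's x, y, z in m, a list of three; "spin": the turn about the tool's z in rad. In form: [{"slide": [x, y, z], "spin": spin}, ...]. A call has 1 to 10 rows; each row shifts and turns the commanded pose from where the row before left it, along the tool's axes as they then stand; what a row does not reach is not made up. A row lasts 1/12 s, in which the tool goes at most 41.7 mm and 7.16 degrees, less where a joint would pass 70% of its speed; a pose out of reach is approached as far as the arm can. A call with a gripper value outside its range is refused whole. "gripper" is the opening in per cent of the stroke, from 0 (shut) to 100 (fully open), set as the call begins (left out, the last holds). The fingers move at their own pace and stop on an object; "newtons" is the grip in N (left out, the last holds). Time passes only in rows, so rows that do not move let the fingers close. It gives the time, the measured TCP pose, the force, the opening and the grip force at its end, in the units of the state.
- r.get_state(): the state, without advancing time (a new reading comes with each control period).
- imaging.snapshot(name): name is "scene" or "side" or "wrist"; returns (picture, depth): 420x560x3 uint8, red, green, blue; 420x560 float32, mm along the optical axis (not along the pixel's ray), 0 where there is no reading.
- imaging.camera_info(name): a dict with "vfov" (degrees; the focal length in pixels is half the picture's height over the tangent of half this angle, whatever the lens; pixels are square), "cx", "cy" (the principal point, pixels), "world_to_cam" (4x4, takes a point from world to camera coordinates); the wrist camera has in their place "hand_eye" (4x4, takes a point from camera to tool coordinates, whose origin is the TCP and whose axes are the flange's). Camera axes: x right, y down, z forward; pixel columns grow to the right and rows downward; lengths in mm; the calibration is good to about 2 mm. A picture is of the moment at which its call begins: read the wrist's pose just before it. camera_info takes no time and is no camera call.
- r.sign_off(): hands the job in; it is judged then, once.
The state is a dict: "clock": time; "joint_positions": joint angles; "joint_vel": joint speeds; "effort": joint torques, N m; "eef_pos": TCP position; "ee_rot": TCP orientation; "wrist_force": force on the tool from outside, world axes, zero at the start; "moment": the same for the moment, N m; "width": finger opening in mm; "gripper_force": force on a finger pad.
Only numpy, scipy, OpenCV 4.12 (cv2) and the standard library are available. Lean on these libraries where they do the work, as an engineer would, in place of code of your own. Each camera call takes 0.05 s, during which the arm holds its last target. There are 200 camera calls.

## Working session

There is one attempt and no reset: what is moved stays moved. The work goes in short steps, Python scripts to look and compute and a tool call to move; the robot and the scene stay as the last step left them, time stands still between calls to the robot, and variables do not carry over. Pictures are saved under pics/ and viewed, at most 14 in all, crops included, and the job is handed in when it is done.

Besides the shell and the picture viewer there is one more tool, called after "Request:" as a command line: name --argument value ..., lists and objects as JSON in quotes. send_rows: Moves the arm, as the interface text tells. Its arguments: {"type":"object","properties":{"commands":{"type":"array"},"gripper":{"type":"number"},"newtons":{"type":"number"}},"required":["commands"]}

```bash
mkdir -p pics
cat > h.py <<'E'
import numpy as np, cv2
from workcell import r, imaging
from scipy.spatial.transform import Rotation as R
def cam(name,st=None):
    i=imaging.camera_info(name); f=210/np.tan(np.radians(i['vfov'])/2)
    if name=='wrist':
        T=np.eye(4);T[:3,:3]=R.from_euler('xyz',st['ee_rot']).as_matrix();T[:3,3]=st['eef_pos']
        C=T@np.array(i['hand_eye'])
    else: C=np.linalg.inv(np.array(i['world_to_cam']))
    return i,f,C
def cloud(name):
    st=r.get_state(); p,d=imaging.snapshot(name); i,f,C=cam(name,st)
    v,u=np.mgrid[:420,:560]
    P=np.stack([(u-i['cx'])/f*d,(v-i['cy'])/f*d,d],-1)
    return p,d,P@C[:3,:3].T+C[:3,3]
def save(n,p): cv2.imwrite(f'pics/{n}.png',p[...,::-1])
E
python3 - <<'E'
from h import *
s=r.get_state();print(s,r.tips_ahead)
for n in('scene','side'):
    p,d,W=cloud(n);save(n,p);np.savez('/tmp/'+n,p=p,d=d,W=W);print({k:v for k,v in imaging.camera_info(n).items()})
print(imaging.camera_info('wrist'))
a=cv2.hconcat([cv2.imread(f'pics/{n}.png') for n in('scene','side')]);cv2.imwrite('pics/both.png',cv2.resize(a,(800,300),interpolation=cv2.INTER_AREA))
E
```

```text
{'clock': 0.0, 'joint_positions': array([-9.75396520e-01,  3.85602654e-01,  6.64614479e-03, -4.99496860e-04,
       -1.19399678e+00, -2.58594820e-01]), 'joint_vel': array([-0.00061973, -0.0005624 ,  0.00111604,  0.00075368, -0.00052385,
        0.00091643]), 'effort': array([-1.70329713e-05, -3.92285657e+01,  1.88404298e+01,  4.18599442e+00,
       -4.51949338e-03, -1.79186287e-06]), 'eef_pos': array([ 206.38892918, -589.37332828,  247.201589  ]), 'ee_rot': array([ 3.13938870e+00, -1.02964432e-04, -2.80497184e+00]), 'wrist_force': array([-0.00601333, -0.3876519 ,  0.31290758]), 'moment': array([-0.00709064,  0.00669145, -0.02152558]), 'gripper_force': 0.0, 'width': 85.59334001182988} 17.0
{'vfov': 56.37914379095922, 'cx': 281.24134512131354, 'cy': 206.2008920633603, 'world_to_cam': array([[-7.57216113e-01,  6.53052018e-01,  1.21169381e-02,
         3.71078064e+02],
       [ 3.84771028e-01,  4.60980420e-01, -7.99655118e-01,
        -1.93078566e+02],
       [-5.27802060e-01, -6.00849493e-01, -6.00337298e-01,
         1.19460837e+03],
       [ 0.00000000e+00,  0.00000000e+00,  0.0000000
[... 205 characters left out ...]
184e+02],
       [-4.97676703e-01, -6.08856840e-01, -6.17746913e-01,
         3.18231334e+02],
       [ 3.77310576e-01,  4.89324371e-01, -7.86255931e-01,
         5.59382233e+02],
       [ 0.00000000e+00,  0.00000000e+00,  0.00000000e+00,
         1.00000000e+00]])}
{'vfov': 64.60607018058924, 'cx': 288.15581395524816, 'cy': 210.03795823934323, 'hand_eye': array([[ 1.40413383e-03, -9.58666414e-01, -2.84528969e-01,
         7.18142947e+01],
       [ 9.99998953e-01,  1.24650177e-03,  7.35084996e-04,
        -4.26821155e-01],
       [-3.50035434e-04, -2.84529704e-01,  9.58667161e-01,
        -1.25811402e+02],
       [ 0.00000000e+00,  0.00000000e+00,  0.00000000e+00,
         1.00000000e+00]])}
```

View pics/scene.png

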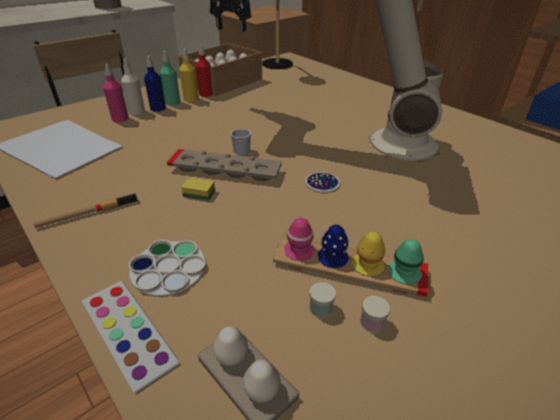

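View pics/side.png

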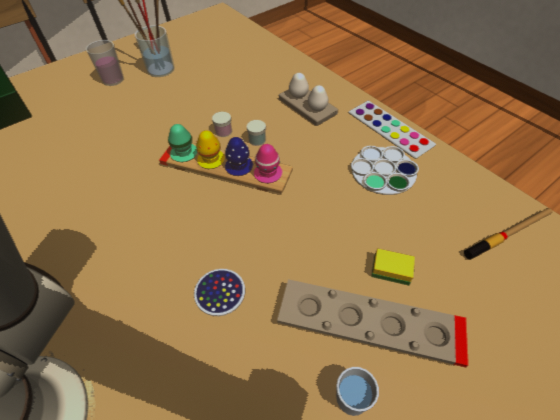

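The scene view shows the rail with the red tape at its right end (425,278), giving the order mint, yellow, blue, pink. The tray's tape is at its far-left end (176,158 in scene; 460,340 in side).

```bash
cat > m.py <<'E'
from h import *
from scipy.optimize import least_squares
out={}
for n,boxes in(('scene',dict(mint=(408,260),yellow=(372,253),blue=(335,245),pink=(300,238))),('side',dict(mint=(180,141),yellow=(208,148),blue=(237,154),pink=(266,161)))):
    z=np.load(f'/tmp/{n}.npz');W=z['W'];p=z['p']
    for c,(u,v) in boxes.items():
        w=W[v-25:v+26,u-22:u+23].reshape(-1,3)
        w=w[(w[:,2]>50)&(w[:,2]<68)]; c0=W[v,u][:2]
        w=w[np.hypot(*(w[:,:2]-c0).T)<45]
        q=least_squares(lambda x:np.hypot(w[:,0]-x[0],w[:,1]-x[1])-26,c0-15*np.array(0),loss='soft_l1')
        # choose solution behind surface
        C=cam(n)[2][:3,3]; d=(c0-C[:2])/np.linalg.norm(c0-C[:2])
        q=least_squares(lambda x:np.hypot(w[:,0]-x[0],w[:,1]-x[1])-26,c0+20*d,loss='soft_l1')
        print(n,c,q.x.round(1),len(w),np.abs(q.fun).mean().round(2)); out[n,c]=q.x
    seed=(225,165) if n=='scene' else (360,325)
    m=((W[...,2]>26)&(W[...,2]<33)&(np.hypot(W[...,0]-W[seed[1],seed[0],0],W[...,1]-W[seed[1],seed[0],1])<190)).astype(np.uint8)
    k,l,s,_=cv2.connectedComponentsWithStats(m); b=1+s[1:,4].argmax()
    t=W[l==b]; (cx,cy),sz,_=rect=cv2.minAreaRect(t[:,:2].astype(np.float32)); bx=cv2.boxPoints(rect)
    e=max(bx[1]-bx[0],bx[2]-bx[1],key=np.linalg.norm);e=e/np.linalg.norm(e)
    pr=p[l==b].astype(int); red=t[(pr[:,0]>120)&(pr[:,1]<50)]
    if ((red[:,:2].mean(0)-[cx,cy])@e)<0:e=-e
    print(n,'tray',round(cx,1),round(cy,1),np.round(sz,1),e.round(4),t[:,2].mean(),[(np.array([cx,cy])+e*k).round(1) for k in(102,34,-34,-102)])
for n in('scene','side'):
    E=np.array([out[n,c] for c in('mint','yellow','blue','pink')]);d=E[0]-E[3];print(n,E.mean(0),np.linalg.norm(np.diff(E,axis=0),axis=1),d/np.linalg.norm(d))
E
python3 m.py
```

```text
scene mint [468.6 329.4] 235 0.9
scene yellow [505.2 272. ] 221 1.11
scene blue [541.8 214.6] 218 1.45
scene pink [578.5 157.6] 203 1.72
scene tray 507.6 -211.3 [ 82.7 294.8] [ 0.6018 -0.7986] 28.709918168667517 [array([ 569. , -292.8]), array([ 528.1, -238.4]), array([ 487.2, -184.1]), array([ 446.2, -129.8])]
side mint [469.6 328.7] 155 2.76
side yellow [506.1 271.3] 167 2.79
side blue [543.3 214.1] 161 3.2
side pink [579.8 157.2] 149 0.77
side tray 506.5 -214.1 [ 78.1 294.8] [ 0.6081 -0.7938] 30.043582355851104 [array([ 568.5, -295.1]), array([ 527.1, -241.1]), array([ 485.8, -187.1]), array([ 444.4, -133.1])]
scene [523.53254709 243.39768037] [68.00591884 68.08367822 67.82345717] [-0.5387889   0.84244081]
side [524.70632085 242.81399083] [68.03392977 68.19023844 67.62368086] [-0.54047033  0.84136308]
```

Request:
send_rows --commands '[{"slide": [-0.03, 0.0162, 0], "spin": 0}, {"slide": [-0.03, 0.0162, 0], "spin": 0}, {"slide": [-0.03, 0.0162, 0], "spin": 0}, {"slide": [-0.03, 0.0162, 0], "spin": 0}, {"slide": [-0.03, 0.0162, 0], "spin": 0}, {"slide": [-0.03, 0.0162, 0], "spin": 0}, {"slide": [-0.03, 0.0162, 0], "spin": 0}, {"slide": [-0.03, 0.0162, 0], "spin": 0}, {"slide": [-0.03, 0.0162, 0], "spin": 0}, {"slide": [-0.03, 0.0162, 0], "spin": 0}]'

```text
clock: 0.93
eef_pos: [436.8, -336.2, 248.0]
ee_rot: [3.141, -0.0, -2.805]
wrist_force: [0.5, -0.2, 0.6]
width: 85.4
gripper_force: 0.0
```

Request:
send_rows --commands '[{"slide": [-0.03, 0.0162, 0], "spin": 0}, {"slide": [-0.03, 0.0162, 0], "spin": 0}, {"slide": [-0.03, 0.0162, 0], "spin": 0}, {"slide": [-0.027, 0.0162, 0], "spin": 0}, {"slide": [0, 0, 0], "spin": -0.118}, {"slide": [0, 0, 0], "spin": -0.118}, {"slide": [0, 0, 0], "spin": -0.118}, {"slide": [0, 0, 0], "spin": -0.118}, {"slide": [0, 0, 0], "spin": 0}]'

```text
clock: 1.68
eef_pos: [525.0, -237.7, 247.8]
ee_rot: [3.141, -0.0, -2.331]
wrist_force: [0.8, -0.8, -0.6]
width: 85.4
gripper_force: 0.0
```

Request:
send_rows --commands '[{"slide": [0, 0, 0], "spin": -0.1176}, {"slide": [0, 0, 0], "spin": -0.1176}, {"slide": [0, 0, 0], "spin": -0.1176}, {"slide": [0, 0, 0], "spin": -0.1176}, {"slide": [0, 0, 0], "spin": -0.1176}, {"slide": [0, 0, 0], "spin": -0.1176}, {"slide": [0, 0, 0], "spin": -0.1176}, {"slide": [0, 0, 0], "spin": -0.1176}, {"slide": [0, 0, 0], "spin": -0.1176}, {"slide": [0, 0, 0], "spin": -0.1176}]' --gripper 85

```text
clock: 2.52
eef_pos: [524.9, -238.0, 248.0]
ee_rot: [3.141, 0.001, -1.155]
wrist_force: [-0.5, -0.6, 0.3]
width: 72.4
gripper_force: 0.0
```

Request:
send_rows --commands '[{"slide": [0, 0, 0], "spin": -0.1176}, {"slide": [0, 0, 0], "spin": -0.1176}, {"slide": [0, 0, 0], "spin": 0}, {"slide": [0, 0, 0], "spin": 0}]'

```text
clock: 2.85
eef_pos: [525.0, -238.0, 248.1]
ee_rot: [3.141, 0.0, -0.927]
wrist_force: [0.4, -0.2, 0.5]
width: 72.7
gripper_force: 0.0
```

Run:
```python
from h import *
s=r.get_state();print(s['eef_pos'],s['ee_rot'],s['joint_positions'],s['width'])
p,d,W=cloud('wrist');save('w1',p);np.savez('/tmp/w1',p=p,d=d,W=W)
hsv=cv2.cvtColor(p,cv2.COLOR_RGB2HSV)
m=((W[...,2]>24)&(W[...,2]<35)&(d>0)).astype(np.uint8)
k,l,s,_=cv2.connectedComponentsWithStats(m); b=1+s[1:,4].argmax(); t=W[l==b]
rect=cv2.minAreaRect(t[:,:2].astype(np.float32));print(rect,np.median(t[:,2]))
```

```text
[ 524.99498671 -238.00210588  248.07485755] [ 3.14131068e+00  4.49755374e-04 -9.26684943e-01] [-1.44782408e-01  3.02741617e-01 -1.14723155e-01 -1.27780779e-04
 -1.15384938e+00  7.88945632e-01] 72.70062447090216
((506.60009765625, -214.23060607910156), (76.29208374023438, 294.74456787109375), 37.52079772949219) 30.330132392842586
```

View pics/w1.png

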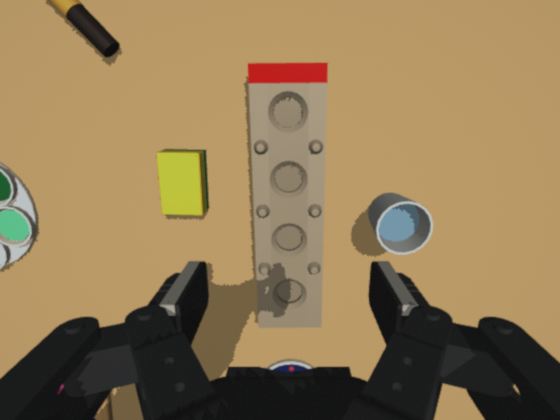

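The wrist view shows the tray straight on, tape at the top (288,72), pockets at (288,110), (290,178), (289,237) and (289,291). It agrees with the side camera. Next, the rail from close by.

Request:
send_rows --commands '[{"slide": [-0.0273, -0.022, 0], "spin": 0}, {"slide": [-0.0273, -0.022, 0], "spin": 0}, {"slide": [-0.0273, -0.022, 0], "spin": 0}, {"slide": [-0.0273, -0.022, 0], "spin": 0}, {"slide": [-0.0273, -0.022, 0], "spin": 0}, {"slide": [-0.0273, -0.022, 0], "spin": 0}, {"slide": [-0.0273, -0.022, 0], "spin": 0}, {"slide": [-0.0273, -0.022, 0], "spin": 0}, {"slide": [-0.0273, -0.022, 0], "spin": 0}, {"slide": [-0.0273, -0.022, 0], "spin": 0}]'

```text
clock: 3.73
eef_pos: [535.1, 114.2, 248.5]
ee_rot: [-3.141, -0.0, -0.925]
wrist_force: [1.1, 0.1, 0.7]
width: 72.5
gripper_force: 0.0
```

Request:
send_rows --commands '[{"slide": [-0.0273, -0.022, 0], "spin": 0}, {"slide": [-0.0273, -0.022, 0], "spin": 0}, {"slide": [-0.0273, -0.022, 0], "spin": 0}, {"slide": [0, 0, 0], "spin": 0.073}, {"slide": [0, 0, 0], "spin": 0}, {"slide": [0, 0, 0], "spin": 0}]'

```text
clock: 4.23
eef_pos: [538.2, 217.7, 248.0]
ee_rot: [3.141, -0.0, -0.995]
wrist_force: [0.4, 0.4, 0.1]
width: 72.6
gripper_force: 0.0
```

Run:
```python
from h import *
from scipy.optimize import least_squares
s=r.get_state();print(s['eef_pos'],s['ee_rot'],s['width'])
p,d,W=cloud('wrist');save('w2',p);np.savez('/tmp/w2',p=p,d=d,W=W)
m=((W[...,2]>17)&(W[...,2]<23)&(d>0)&(np.hypot(W[...,0]-524,W[...,1]-243)<170)).astype(np.uint8)
t=W[m>0];print(cv2.minAreaRect(t[:,:2].astype(np.float32)))
C=cam('wrist',s)[2][:3,3]
for c,g in zip(('mint','yellow','blue','pink'),((469,329),(506,272),(542.5,214.4),(579,157.4))):
    w=W[(d>0)&(np.hypot(W[...,0]-g[0],W[...,1]-g[1])<30)&(W[...,2]>64)]
    # sphere-free: egg profile fit, axis vertical; radius vs height from ball/cone: use symmetric top cap
    def prof(z,zt):
        h=zt-z; k=np.clip(17**2-(np.clip(17-h,0,17))**2,1e-6,None)**.5
        return k
    w=w[w[:,2]>86]
    q=least_squares(lambda x:np.sqrt((w[:,0]-x[0])**2+(w[:,1]-x[1])**2+(w[:,2]-x[2])**2)-17,[*g,82],loss='soft_l1')
    print(c,q.x.round(1),len(w),np.abs(q.fun).mean().round(2))
```

```text
[538.18655489 217.6775312  248.00937681] [ 3.14073875e+00 -2.49854368e-05 -9.94516885e-01] 72.57765482594874
((562.8350219726562, 266.97882080078125), (168.40138244628906, 294.2126159667969), 32.75239944458008)
mint [469.  327.5  82.3] 781 0.44
yellow [505.8 270.4  82.2] 901 0.42
blue [552.9 198.3 313.1] 15440 18.64
pink [579.4 155.9  82.2] 1335 0.4
```

View pics/w2.png

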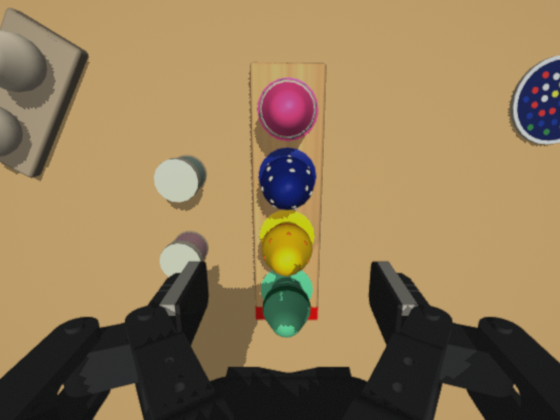

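The wrist view shows the rail with tape at the bottom (287,313); pink (288,108), blue (287,180), yellow (287,248), mint (286,305), and jars well clear at the left. Positions agree within 1.5 mm. Picking pink first.

Request:
send_rows --commands '[{"slide": [0.0245, -0.0004, 0], "spin": 0.0055}, {"slide": [0.0245, -0.0004, 0], "spin": 0}, {"slide": [0.0245, -0.0004, 0], "spin": 0}, {"slide": [0, 0, 0.02], "spin": 0}, {"slide": [0, 0, 0.03], "spin": 0}, {"slide": [0, 0, 0.03], "spin": 0}, {"slide": [0, 0, 0.03], "spin": 0}, {"slide": [0, 0, 0.02], "spin": 0}, {"slide": [0, 0, 0], "spin": 0}, {"slide": [0, 0, 0], "spin": 0}]' --newtons 20

```text
clock: 5.12
eef_pos: [579.1, 155.1, 118.0]
ee_rot: [3.14, -0.0, -1.001]
wrist_force: [0.1, 0.3, 0.0]
width: 72.4
gripper_force: 0.0
```

Request:
send_rows --commands '[{"slide": [-0.0013, -0.0009, 0], "spin": 0}, {"slide": [0, 0, 0.015], "spin": 0}, {"slide": [0, 0, 0.015], "spin": 0}, {"slide": [0, 0, 0.015], "spin": 0}, {"slide": [0, 0, 0.01], "spin": 0}, {"slide": [0, 0, 0.0045], "spin": 0}, {"slide": [0, 0, 0], "spin": 0}, {"slide": [0, 0, 0], "spin": 0}]'

```text
clock: 5.78
eef_pos: [580.0, 158.3, 59.9]
ee_rot: [-3.14, -0.0, -1.0]
wrist_force: [0.9, 0.6, 0.5]
width: 72.7
gripper_force: 0.0
```

Run:
```python
from h import *
s=r.get_state();print(s['eef_pos'],s['ee_rot'],s['width'],s['wrist_force'])
p,d,W=cloud('wrist');q,_,_=cloud('scene')
q=cv2.resize(q[180:330,220:460],(560,350))
cv2.imwrite('pics/g1.png',np.vstack([p,q])[...,::-1][::1]);a=cv2.imread('pics/g1.png');cv2.imwrite('pics/g1.png',cv2.resize(a,(436,600),interpolation=cv2.INTER_AREA))
```

```text
[580.04486983 158.3425631   59.86244703] [-3.13984527e+00 -3.90910294e-04 -9.99813892e-01] 72.68629161110131 [0.86918112 0.61229284 0.53682574]
```

View pics/g1.png

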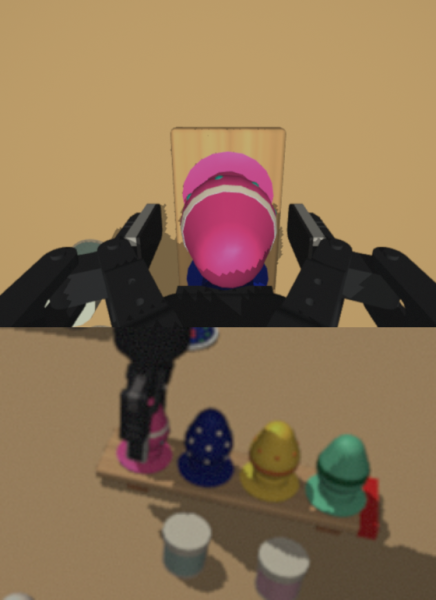

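```bash
cat > chk.py <<'E'
from h import *
from scipy.optimize import least_squares
S=[r.get_state() for _ in range(1)]
P0=[];
for k in range(3):
    s=r.get_state();P0.append(s['eef_pos']);p,d=imaging.snapshot('wrist')
print('tcp',np.mean(P0,0).round(1),np.std(P0,0).round(2))
i,f,C=cam('wrist',s);H=np.array(i['hand_eye'])
v,u=np.mgrid[:420,:560]
T=np.stack([(u-i['cx'])/f*d,(v-i['cy'])/f*d,d],-1)@H[:3,:3].T+H[:3,3]
hs=cv2.cvtColor(p,cv2.COLOR_RGB2HSV)
m=(d>0)&(np.abs(T[...,1])<35)&(np.abs(T[...,0])<30)&(T[...,2]>-42)&(T[...,2]<-22)&(hs[...,1]>70)
w=T[m];q=least_squares(lambda x:np.linalg.norm(w-x,axis=1)-17,[0,0,-21],loss='soft_l1');print('cap',q.x.round(1),len(w),np.abs(q.fun).mean())
# pads: inner faces
for sg in(-1,1):
    w=T[(d>0)&(sg*T[...,1]>29)&(sg*T[...,1]<60)&(np.abs(T[...,0])<14)&(T[...,2]>-20)&(T[...,2]<20)]
    print(sg,len(w),np.percentile(sg*w[:,1],[1,5,20]).round(1) if len(w) else '')
E
python3 chk.py
```

```text
tcp [580.  158.4  59.9] [0.11 0.04 0.12]
cap [  2.4   1.7 -22.3] 7881 0.43080160650932603
-1 1767 [36.1 36.2 36.4]
1 1776 [35.7 35.9 36.1]
```

Request:
send_rows --commands '[{"slide": [0.0024, 0.0018, 0.002], "spin": 0}, {"slide": [0, 0, 0], "spin": 0}, {"slide": [0, 0, 0], "spin": 0}]'

```text
clock: 6.28
eef_pos: [579.0, 154.8, 56.7]
ee_rot: [3.141, 0.0, -1.0]
wrist_force: [0.6, 0.0, 0.7]
width: 72.7
gripper_force: 0.0
```

```bash
python3 chk.py
```

```text
tcp [579.  154.9  56.8] [0.06 0.08 0.03]
cap [  0.6  -0.7 -24.9] 8252 0.6131629477826259
-1 1773 [36.1 36.2 36.4]
1 1777 [35.7 35.9 36. ]
```

Request:
send_rows --commands '[{"slide": [0, -0.0005, -0.001], "spin": 0}, {"slide": [0, 0, 0], "spin": 0}, {"slide": [0, 0, 0], "spin": 0}, {"slide": [0, 0, 0], "spin": 0}, {"slide": [0, 0, 0], "spin": 0}, {"slide": [0, 0, 0], "spin": 0}]' --gripper 50 --newtons 20

```text
clock: 6.93
eef_pos: [579.8, 155.5, 58.1]
ee_rot: [-3.141, -0.0, -1.0]
wrist_force: [0.4, -0.2, 2.3]
width: 51.0
gripper_force: 20.6
```

Request:
send_rows --commands '[{"slide": [0, 0, -0.004], "spin": 0}, {"slide": [0, 0, -0.008], "spin": 0}, {"slide": [0, 0, -0.015], "spin": 0}, {"slide": [0, 0, -0.02], "spin": 0}, {"slide": [0, 0, -0.02], "spin": 0}, {"slide": [0, 0, -0.018], "spin": 0}, {"slide": [0, 0, -0.01], "spin": 0}, {"slide": [0, 0, -0.005], "spin": 0}, {"slide": [0.006, 0.0096, 0], "spin": 0}, {"slide": [0.012, 0.019, 0], "spin": 0}]'

```text
clock: 7.77
eef_pos: [565.1, 125.3, 157.0]
ee_rot: [3.141, 0.0, -0.998]
wrist_force: [-0.5, -0.4, -0.4]
width: 50.7
gripper_force: 21.0
```

Request:
send_rows --commands '[{"slide": [0.0145, 0.023, 0], "spin": 0}, {"slide": [0.0145, 0.023, 0], "spin": 0}, {"slide": [0.0145, 0.023, 0], "spin": 0}, {"slide": [0.0145, 0.023, 0], "spin": 0}, {"slide": [0.0145, 0.023, 0], "spin": 0}, {"slide": [0.0145, 0.023, 0], "spin": 0}, {"slide": [0.0145, 0.023, 0], "spin": 0}, {"slide": [0.0145, 0.023, 0], "spin": 0}, {"slide": [0.0145, 0.023, 0], "spin": 0}, {"slide": [0.012, 0.019, 0], "spin": 0}]'

```text
clock: 8.6
eef_pos: [449.1, -118.9, 156.5]
ee_rot: [3.139, 0.002, -1.001]
wrist_force: [0.2, -0.0, -0.2]
width: 51.2
gripper_force: 21.1
```

Request:
send_rows --commands '[{"slide": [0.0065, 0.0105, 0], "spin": 0}, {"slide": [0.003, 0.0045, 0], "spin": 0}, {"slide": [0, 0, 0], "spin": -0.042}, {"slide": [0, 0, 0], "spin": -0.042}, {"slide": [0, 0, 0], "spin": 0}, {"slide": [0, 0, 0], "spin": 0}, {"slide": [0, 0, 0], "spin": 0}]'

```text
clock: 9.18
eef_pos: [444.5, -133.0, 157.5]
ee_rot: [3.141, 0.0, -0.916]
wrist_force: [-0.1, -0.7, -1.2]
width: 50.5
gripper_force: 21.1
```

```bash
cat > tr.py <<'E'
# where is the held egg, and where are the pockets, seen from the wrist; target pocket index in argv
from h import *
import sys
from scipy.optimize import least_squares
k=int(sys.argv[1])
P0=[]
for _ in range(2):
    s=r.get_state();P0.append(s['eef_pos']);p,d,W=cloud('wrist')
t=np.mean(P0,0);print('tcp',t.round(1),'rpy',s['ee_rot'].round(4),'w',s['width'],s['gripper_force'])
Rm=R.from_euler('xyz',s['ee_rot']).as_matrix()
T=(W-s['eef_pos'])@Rm
m=(d>0)&(np.abs(T[...,1])<24)&(np.abs(T[...,0])<30)&(T[...,2]>-45)&(T[...,2]<-23)
w=T[m]
if len(w)>200:
    q=least_squares(lambda x:np.linalg.norm(w-x,axis=1)-17,[0,0,-24],loss='soft_l1');print('cap tool',q.x.round(1),len(w),np.abs(q.fun).mean().round(2))
c=np.array([506.6,-214.2]);e=np.array([.609,-.7932]);pk=c+e*[102,34,-34,-102][k-1]
g=(W[...,2]>27)&(W[...,2]<32)&(d>0)&(np.abs((W[...,:2]-c)@e)<150)&(np.abs((W[...,:2]-c)@[e[1],-e[0]])<45)
b=W[g][:,:2];al=(b-c)@e;ac=(b-c)@np.array([e[1],-e[0]])
print('tray seen: along',np.percentile(al,[.5,99.5]).round(1),'across',np.percentile(ac,[.5,99.5]).round(1),'edge mid per 40mm',[(round(a),round((np.percentile(ac[np.abs(al-a)<15],1)+np.percentile(ac[np.abs(al-a)<15],99))/2,1)) for a in range(-130,131,40) if (np.abs(al-a)<15).sum()>100])
D=np.r_[pk-t[:2],0]@Rm;print('tool move',D.round(1))
save('last',p)
E
python3 tr.py 4
```

```text
tcp [ 444.5 -133.   157.6] rpy [ 3.1413e+00  3.0000e-04 -9.1620e-01] w 50.81588351906443 21.06192022562027
cap tool [  0.1  -0.1 -23.8] 7897 0.52
tray seen: along [-132.    41.8] across [-38.1  37.4] edge mid per 40mm [(-130, np.float64(-0.4)), (-90, np.float64(-0.3)), (-50, np.float64(-0.3)), (-10, np.float64(-0.3)), (30, np.float64(-0.3))]
tool move [0.2 0.2 0. ]
```

Request:
send_rows --commands '[{"slide": [0.0002, 0.0002, 0.008], "spin": 0}, {"slide": [0, 0, 0.016], "spin": 0}, {"slide": [0, 0, 0.02], "spin": 0}, {"slide": [0, 0, 0.02], "spin": 0}, {"slide": [0, 0, 0.016], "spin": 0}, {"slide": [0, 0, 0.01], "spin": 0}, {"slide": [0, 0, 0.006], "spin": 0}, {"slide": [0, 0, 0.003], "spin": 0}, {"slide": [0, 0, 0], "spin": 0}, {"slide": [0, 0, 0], "spin": 0}]'

```text
clock: 10.12
eef_pos: [444.9, -133.6, 59.1]
ee_rot: [-3.141, -0.001, -0.916]
wrist_force: [1.3, 0.5, -0.5]
width: 50.8
gripper_force: 21.1
```

```bash
python3 tr.py 4
```

```text
tcp [ 444.9 -133.6   59.2] rpy [-3.1405e+00 -9.0000e-04 -9.1600e-01] w 50.47231094054557 21.070028655231
cap tool [  0.1  -0.1 -23.8] 7883 0.51
tray seen: along [-142.7   15.2] across [-38.1  37.4] edge mid per 40mm [(-130, np.float64(-0.4)), (-90, np.float64(-0.4)), (-50, np.float64(-0.4)), (-10, np.float64(-0.3)), (30, np.float64(-0.3))]
tool move [-0.5  0.2 -0. ]
```

Request:
send_rows --commands '[{"slide": [-0.0004, 0, 0.002], "spin": 0}, {"slide": [0, 0, 0.002], "spin": 0}, {"slide": [0, 0, 0.0015], "spin": 0}, {"slide": [0, 0, 0.001], "spin": 0}, {"slide": [0, 0, 0], "spin": 0}, {"slide": [0, 0, 0], "spin": 0}]'

```text
clock: 10.72
eef_pos: [444.2, -133.3, 52.2]
ee_rot: [3.141, 0.0, -0.916]
wrist_force: [-0.6, 0.4, -0.2]
width: 50.8
gripper_force: 21.1
```

Request:
send_rows --commands '[{"slide": [0, 0, 0.0008], "spin": 0}, {"slide": [0, 0, 0], "spin": 0}]'

```text
clock: 10.88
eef_pos: [444.2, -133.3, 51.4]
ee_rot: [3.142, 0.0, -0.916]
wrist_force: [-0.4, 0.4, 0.3]
width: 51.0
gripper_force: 21.1
```

Request:
send_rows --commands '[{"slide": [0, 0, 0.0007], "spin": 0}, {"slide": [0, 0, 0], "spin": 0}]'

```text
clock: 11.05
eef_pos: [444.3, -133.3, 50.8]
ee_rot: [-3.142, -0.0, -0.916]
wrist_force: [-0.5, 0.3, -0.8]
width: 50.5
gripper_force: 21.1
```

Request:
send_rows --commands '[{"slide": [0, 0, 0.0005], "spin": 0}, {"slide": [0, 0, 0], "spin": 0}]'

```text
clock: 11.22
eef_pos: [444.4, -133.4, 50.4]
ee_rot: [-3.141, -0.0, -0.916]
wrist_force: [-0.3, 0.3, 0.8]
width: 50.6
gripper_force: 21.2
```

Request:
send_rows --commands '[{"slide": [0, 0, 0.0005], "spin": 0}, {"slide": [0, 0, 0], "spin": 0}]'

```text
clock: 11.38
eef_pos: [444.5, -133.4, 50.1]
ee_rot: [-3.141, -0.001, -0.916]
wrist_force: [0.8, 0.0, 3.6]
width: 50.5
gripper_force: 21.4
```

Request:
send_rows --commands '[{"slide": [0, 0, 0], "spin": 0}, {"slide": [0, 0, 0], "spin": 0}, {"slide": [0, 0, 0], "spin": 0}, {"slide": [0, 0, 0], "spin": 0}]' --gripper 66

```text
clock: 11.72
eef_pos: [444.1, -133.3, 49.7]
ee_rot: [3.141, 0.0, -0.916]
wrist_force: [-0.6, -0.2, -0.1]
width: 56.3
gripper_force: 0.0
```

Request:
send_rows --commands '[{"slide": [0, 0, 0], "spin": 0}, {"slide": [0, 0, 0], "spin": 0}, {"slide": [0, 0, 0], "spin": 0}]' --gripper 85

```text
clock: 11.97
eef_pos: [444.2, -133.3, 49.8]
ee_rot: [3.142, 0.0, -0.916]
wrist_force: [-0.6, 0.5, -0.5]
width: 72.6
gripper_force: 0.0
```

```bash
python3 chk.py; python3 -c "
from h import *
p,_,_=cloud('side');save('s1',cv2.resize(p[220:420,240:500],(520,400)))"
```

```text
tcp [ 444.2 -133.3   49.8] [0.   0.01 0.01]
cap [  1.3  -1.  -24.1] 8438 0.5229354253278605
-1 2568 [29.5 31.  35.5]
1 2487 [29.5 30.6 34.8]
```

View pics/s1.png

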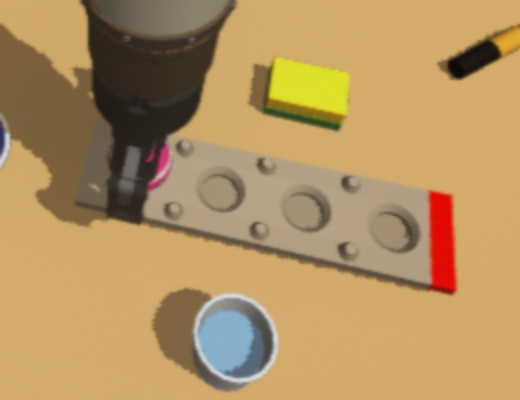

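Pink stands in the last pocket (150,165 in the crop), the jaws straddling it. Back up for blue.

Request:
send_rows --commands '[{"slide": [0, 0, -0.01], "spin": 0}, {"slide": [0, 0, -0.02], "spin": 0}, {"slide": [0, 0, -0.03], "spin": 0}, {"slide": [0, 0, -0.03], "spin": 0}, {"slide": [0, 0, -0.01], "spin": 0.084}, {"slide": [0, 0, 0], "spin": 0}]'

```text
clock: 12.67
eef_pos: [446.2, -133.3, 152.9]
ee_rot: [-3.135, -0.004, -1.001]
wrist_force: [-0.2, -0.2, -0.2]
width: 72.8
gripper_force: 0.0
```

```bash
cat > go.py <<'E'
from h import *
import sys
s=r.get_state();a=s['ee_rot'][2];D=np.array(eval(sys.argv[1]))-s['eef_pos'][:2]
print(s['eef_pos'].round(1),a.round(4),'tool',(D@[np.cos(a),np.sin(a)]).round(1),(D@[np.sin(a),-np.cos(a)]).round(1))
E
python3 go.py "[542.6,213.2]"
```

```text
[ 446.2 -133.3  152.9] -1.0013 tool -239.9 -268.1
```

Request:
send_rows --commands '[{"slide": [-0.012, -0.0134, 0], "spin": 0}, {"slide": [-0.024, -0.0268, 0], "spin": 0}, {"slide": [-0.024, -0.0268, 0], "spin": 0}, {"slide": [-0.024, -0.0268, 0], "spin": 0}, {"slide": [-0.024, -0.0268, 0], "spin": 0}, {"slide": [-0.024, -0.0268, 0], "spin": 0}, {"slide": [-0.024, -0.0268, 0], "spin": 0}, {"slide": [-0.024, -0.0268, 0], "spin": 0}, {"slide": [-0.024, -0.0268, 0], "spin": 0}, {"slide": [-0.024, -0.0268, 0], "spin": 0}]'

```text
clock: 13.5
eef_pos: [534.7, 197.5, 148.2]
ee_rot: [3.139, 0.0, -0.998]
wrist_force: [0.6, -0.8, -0.0]
width: 72.4
gripper_force: 0.0
```

Request:
send_rows --commands '[{"slide": [-0.012, -0.0134, 0], "spin": 0}, {"slide": [0, 0, 0], "spin": 0}, {"slide": [0, 0, 0], "spin": 0}, {"slide": [0, 0, 0], "spin": 0}]'

```text
clock: 13.83
eef_pos: [539.1, 212.5, 148.5]
ee_rot: [3.139, 0.0, -1.0]
wrist_force: [-0.7, -0.5, -0.6]
width: 72.4
gripper_force: 0.0
```

```bash
python3 go.py "[542.6,213.2]"
```

```text
[539.1 212.5 148.5] -0.9998 tool 1.3 -3.3
```

Request:
send_rows --commands '[{"slide": [0.0013, -0.0033, 0], "spin": 0}, {"slide": [0, 0, 0.01], "spin": 0}, {"slide": [0, 0, 0.02], "spin": 0}, {"slide": [0, 0, 0.02], "spin": 0}, {"slide": [0, 0, 0.02], "spin": 0}, {"slide": [0, 0, 0.01], "spin": 0}, {"slide": [0, 0, 0], "spin": 0}, {"slide": [0, 0, 0], "spin": 0}]'

```text
clock: 14.5
eef_pos: [543.7, 213.6, 69.5]
ee_rot: [3.141, -0.0, -1.0]
wrist_force: [0.4, 1.1, 0.8]
width: 72.5
gripper_force: 0.0
```

```bash
python3 chk.py
```

```text
tcp [544.1 214.   70.3] [0.3  0.34 0.57]
cap [  0.5   2.  -11.3] 3504 0.38738915547394315
-1 1779 [36.1 36.2 36.4]
1 1778 [35.7 35.9 36.1]
```

Request:
send_rows --commands '[{"slide": [0.0005, 0.0016, 0.006], "spin": 0}, {"slide": [0, 0, 0.006], "spin": 0}, {"slide": [0, 0, 0], "spin": 0}, {"slide": [0, 0, 0], "spin": 0}]'

```text
clock: 14.98
eef_pos: [542.2, 212.6, 57.4]
ee_rot: [3.141, -0.0, -1.0]
wrist_force: [0.2, -0.5, 0.4]
width: 72.3
gripper_force: 0.0
```

```bash
python3 chk.py
```

```text
tcp [542.4 212.8  57.6] [0.16 0.11 0.19]
cap [  0.7  -0.3 -24.1] 8006 0.5395393934339437
-1 1780 [36.1 36.3 36.4]
1 1779 [35.8 35.9 36. ]
```

Request:
send_rows --commands '[{"slide": [0, 0, 0], "spin": 0}, {"slide": [0, 0, 0], "spin": 0}, {"slide": [0, 0, 0], "spin": 0}, {"slide": [0, 0, 0], "spin": 0}, {"slide": [0, 0, 0], "spin": 0}]' --gripper 50 --newtons 20

```text
clock: 15.55
eef_pos: [542.6, 212.9, 58.0]
ee_rot: [-3.141, -0.0, -1.0]
wrist_force: [-0.2, -0.4, 0.7]
width: 51.1
gripper_force: 20.8
```

Request:
send_rows --commands '[{"slide": [0, 0, -0.004], "spin": 0}, {"slide": [0, 0, -0.008], "spin": 0}, {"slide": [0, 0, -0.015], "spin": 0}, {"slide": [0, 0, -0.02], "spin": 0}, {"slide": [0, 0, -0.02], "spin": 0}, {"slide": [0, 0, -0.018], "spin": 0}, {"slide": [0, 0, -0.01], "spin": 0}, {"slide": [0, 0, -0.005], "spin": 0}, {"slide": [0, 0, 0], "spin": -0.042}, {"slide": [0, 0, 0], "spin": -0.042}]'

```text
clock: 16.38
eef_pos: [542.1, 212.7, 157.7]
ee_rot: [3.141, 0.0, -0.914]
wrist_force: [0.0, 0.2, -0.9]
width: 50.8
gripper_force: 21.0
```

```bash
python3 go.py "[485.9,-187.2]"
```

```text
[542.1 212.7 157.7] -0.9145 tool 282.5 288.6
```

Request:
send_rows --commands '[{"slide": [0.0052, 0.0053, 0], "spin": 0}, {"slide": [0.0124, 0.0126, 0], "spin": 0}, {"slide": [0.0206, 0.0211, 0], "spin": 0}, {"slide": [0.0206, 0.0211, 0], "spin": 0}, {"slide": [0.0206, 0.0211, 0], "spin": 0}, {"slide": [0.0206, 0.0211, 0], "spin": 0}, {"slide": [0.0206, 0.0211, 0], "spin": 0}, {"slide": [0.0206, 0.0211, 0], "spin": 0}, {"slide": [0.0206, 0.0211, 0], "spin": 0}, {"slide": [0.0206, 0.0211, 0], "spin": 0}]'

```text
clock: 17.22
eef_pos: [503.8, -48.0, 157.4]
ee_rot: [3.14, 0.001, -0.918]
wrist_force: [0.8, -0.6, -1.0]
width: 50.6
gripper_force: 21.0
```

Request:
send_rows --commands '[{"slide": [0.0206, 0.0211, 0], "spin": 0}, {"slide": [0.0206, 0.0211, 0], "spin": 0}, {"slide": [0.0206, 0.021, 0], "spin": 0}, {"slide": [0.0206, 0.021, 0], "spin": 0}, {"slide": [0.0124, 0.0126, 0], "spin": 0}, {"slide": [0.0052, 0.0053, 0], "spin": 0}, {"slide": [0, 0, 0], "spin": 0}, {"slide": [0, 0, 0], "spin": 0}]'

```text
clock: 17.88
eef_pos: [484.6, -187.4, 157.5]
ee_rot: [3.141, 0.001, -0.918]
wrist_force: [0.2, -0.3, -0.8]
width: 50.5
gripper_force: 21.0
```

```bash
python3 tr.py 3
```

```text
tcp [ 484.7 -187.1  157.6] rpy [ 3.1413e+00  5.0000e-04 -9.1650e-01] w 50.849336955964716 21.024252399802208
cap tool [  0.6  -0.2 -23.8] 8004 0.53
tray seen: along [-61.4 109. ] across [-37.9  37.6] edge mid per 40mm [(-50, np.float64(-0.2)), (-10, np.float64(-0.1)), (30, np.float64(-0.2)), (70, np.float64(-0.2)), (110, np.float64(-0.1))]
tool move [ 0.8 -0.8 -0. ]
```

Request:
send_rows --commands '[{"slide": [0.0008, -0.001, 0.008], "spin": 0}, {"slide": [0, 0, 0.016], "spin": 0}, {"slide": [0, 0, 0.02], "spin": 0}, {"slide": [0, 0, 0.02], "spin": 0}, {"slide": [0, 0, 0.016], "spin": 0}, {"slide": [0, 0, 0.01], "spin": 0}, {"slide": [0, 0, 0.006], "spin": 0}, {"slide": [0, 0, 0.003], "spin": 0}, {"slide": [0, 0, 0], "spin": 0}, {"slide": [0, 0, 0], "spin": 0}]'

```text
clock: 18.82
eef_pos: [487.3, -187.0, 59.4]
ee_rot: [-3.141, -0.001, -0.916]
wrist_force: [-0.1, -1.0, -0.7]
width: 50.8
gripper_force: 21.0
```

```bash
python3 tr.py 3
```

```text
tcp [ 487.3 -187.    59.5] rpy [-3.1404e+00 -1.3000e-03 -9.1570e-01] w 50.91171742332231 21.030295304954052
cap tool [  0.6  -0.2 -23.8] 7975 0.53
tray seen: along [-97.   83.4] across [-37.9  37.5] edge mid per 40mm [(-90, np.float64(-0.9)), (-10, np.float64(-0.3)), (30, np.float64(-0.2)), (70, np.float64(-0.2))]
tool move [-0.7  1.2 -0. ]
```

Request:
send_rows --commands '[{"slide": [-0.0005, 0.0008, 0.002], "spin": 0}, {"slide": [0, 0, 0.002], "spin": 0}, {"slide": [0, 0, 0.0015], "spin": 0}, {"slide": [0, 0, 0.001], "spin": 0}, {"slide": [0, 0, 0], "spin": 0}, {"slide": [0, 0, 0], "spin": 0}]'

```text
clock: 19.42
eef_pos: [485.7, -187.2, 52.2]
ee_rot: [3.141, 0.0, -0.916]
wrist_force: [-0.9, 0.1, -0.9]
width: 51.0
gripper_force: 21.0
```

Request:
send_rows --commands '[{"slide": [0, 0, 0.0007], "spin": 0}, {"slide": [0, 0, 0.0007], "spin": 0}, {"slide": [0, 0, 0], "spin": 0}, {"slide": [0, 0, 0], "spin": 0}]'

```text
clock: 19.75
eef_pos: [485.7, -187.2, 50.8]
ee_rot: [3.141, 0.0, -0.916]
wrist_force: [0.2, -0.0, 0.3]
width: 50.6
gripper_force: 21.0
```

Request:
send_rows --commands '[{"slide": [0, 0, 0.0005], "spin": 0}, {"slide": [0, 0, 0], "spin": 0}, {"slide": [0, 0, 0], "spin": 0}]'

```text
clock: 20.0
eef_pos: [485.8, -187.2, 50.5]
ee_rot: [-3.141, -0.0, -0.916]
wrist_force: [0.8, 0.2, -0.2]
width: 50.5
gripper_force: 21.0
```

Request:
send_rows --commands '[{"slide": [0, 0, 0.0004], "spin": 0}, {"slide": [0, 0, 0], "spin": 0}, {"slide": [0, 0, 0], "spin": 0}]'

```text
clock: 20.25
eef_pos: [485.9, -187.2, 50.2]
ee_rot: [-3.141, -0.0, -0.916]
wrist_force: [0.3, 0.2, 0.1]
width: 50.6
gripper_force: 21.1
```

Request:
send_rows --commands '[{"slide": [0, 0, 0.0004], "spin": 0}, {"slide": [0, 0, 0], "spin": 0}, {"slide": [0, 0, 0], "spin": 0}]'

```text
clock: 20.5
eef_pos: [486.0, -187.2, 49.9]
ee_rot: [-3.141, -0.001, -0.916]
wrist_force: [-0.0, 0.3, 2.9]
width: 50.7
gripper_force: 21.2
```

Request:
send_rows --commands '[{"slide": [0, 0, 0.0004], "spin": 0}, {"slide": [0, 0, 0], "spin": 0}, {"slide": [0, 0, 0], "spin": 0}]'

```text
clock: 20.75
eef_pos: [486.1, -187.3, 49.8]
ee_rot: [-3.141, -0.001, -0.916]
wrist_force: [-0.4, 0.1, 6.0]
width: 50.9
gripper_force: 21.5
```

Request:
send_rows --commands '[{"slide": [0, 0, 0], "spin": 0}, {"slide": [0, 0, 0], "spin": 0}, {"slide": [0, 0, 0], "spin": 0}, {"slide": [0, 0, 0], "spin": 0}]' --gripper 66

```text
clock: 21.08
eef_pos: [485.4, -187.1, 48.8]
ee_rot: [3.141, 0.001, -0.916]
wrist_force: [0.1, 0.1, -0.4]
width: 56.3
gripper_force: 0.0
```

Request:
send_rows --commands '[{"slide": [0, 0, 0], "spin": 0}, {"slide": [0, 0, 0], "spin": 0}, {"slide": [0, 0, 0], "spin": 0}]' --gripper 85

```text
clock: 21.33
eef_pos: [485.6, -187.1, 49.1]
ee_rot: [3.141, 0.0, -0.916]
wrist_force: [-0.2, -0.2, -0.2]
width: 72.6
gripper_force: 0.0
```

```bash
python3 chk.py
```

```text
tcp [ 485.7 -187.2   49.1] [0.03 0.01 0.04]
cap [  1.   -0.5 -24.6] 8043 0.5905551637107892
-1 2725 [29.3 30.7 34.6]
1 2681 [29.3 30.5 34.3]
```

Request:
send_rows --commands '[{"slide": [0, 0, -0.01], "spin": 0}, {"slide": [0, 0, -0.02], "spin": 0}, {"slide": [0, 0, -0.03], "spin": 0}, {"slide": [0, 0, -0.03], "spin": 0}, {"slide": [0, 0, -0.01], "spin": 0}, {"slide": [0, 0, 0], "spin": 0.084}, {"slide": [0, 0, 0], "spin": 0}]'

```text
clock: 22.07
eef_pos: [486.2, -187.1, 150.9]
ee_rot: [-3.139, -0.002, -1.002]
wrist_force: [-0.1, 0.8, -0.1]
width: 72.5
gripper_force: 0.0
```

```bash
python3 go.py "[505.8,270.4]"
```

```text
[ 486.2 -187.1  150.9] -1.0016 tool -374.8 -263.1
```

Request:
send_rows --commands '[{"slide": [-0.0134, -0.0094, 0], "spin": 0}, {"slide": [-0.0268, -0.0188, 0], "spin": 0}, {"slide": [-0.0268, -0.0188, 0], "spin": 0}, {"slide": [-0.0268, -0.0188, 0], "spin": 0}, {"slide": [-0.0268, -0.0188, 0], "spin": 0}, {"slide": [-0.0268, -0.0188, 0], "spin": 0}, {"slide": [-0.0268, -0.0188, 0], "spin": 0}, {"slide": [-0.0268, -0.0188, 0], "spin": 0}, {"slide": [-0.0268, -0.0188, 0], "spin": 0}, {"slide": [-0.0268, -0.0188, 0], "spin": 0}]'

```text
clock: 22.9
eef_pos: [497.8, 125.0, 148.8]
ee_rot: [3.14, 0.0, -0.998]
wrist_force: [0.1, -0.3, 0.1]
width: 72.5
gripper_force: 0.0
```

Request:
send_rows --commands '[{"slide": [-0.0268, -0.0188, 0], "spin": 0}, {"slide": [-0.0268, -0.0188, 0], "spin": 0}, {"slide": [-0.0268, -0.0188, 0], "spin": 0}, {"slide": [-0.0268, -0.0188, 0], "spin": 0}, {"slide": [-0.0132, -0.0093, 0], "spin": 0}, {"slide": [0, 0, 0], "spin": 0}, {"slide": [0, 0, 0], "spin": 0}, {"slide": [0, 0, 0], "spin": 0}]'

```text
clock: 23.57
eef_pos: [504.0, 269.5, 148.7]
ee_rot: [3.14, -0.0, -1.0]
wrist_force: [-0.5, -0.9, 0.5]
width: 72.6
gripper_force: 0.0
```

```bash
python3 go.py "[505.8,270.4]"
```

```text
[504.  269.5 148.7] -1.0 tool 0.2 -2.0
```

Request:
send_rows --commands '[{"slide": [0, -0.0012, 0], "spin": 0}, {"slide": [0, 0, 0.01], "spin": 0}, {"slide": [0, 0, 0.02], "spin": 0}, {"slide": [0, 0, 0.02], "spin": 0}, {"slide": [0, 0, 0.02], "spin": 0}, {"slide": [0, 0, 0.01], "spin": 0}, {"slide": [0, 0, 0], "spin": 0}, {"slide": [0, 0, 0], "spin": 0}]'

```text
clock: 24.23
eef_pos: [505.6, 270.6, 68.9]
ee_rot: [3.141, -0.0, -1.0]
wrist_force: [-0.5, -0.2, 0.8]
width: 72.3
gripper_force: 0.0
```

```bash
python3 chk.py
```

```text
tcp [506.  271.1  69.7] [0.29 0.37 0.58]
cap [  1.1   0.8 -11.8] 3809 0.38119853709256696
-1 1765 [36.1 36.3 36.4]
1 1777 [35.8 35.9 36.1]
```

Request:
send_rows --commands '[{"slide": [0.0009, 0.0007, 0.006], "spin": 0}, {"slide": [0, 0, 0.0055], "spin": 0}, {"slide": [0, 0, 0], "spin": 0}, {"slide": [0, 0, 0], "spin": 0}]'

```text
clock: 24.72
eef_pos: [505.2, 269.8, 57.3]
ee_rot: [3.141, -0.0, -1.0]
wrist_force: [0.0, 0.2, -1.0]
width: 72.3
gripper_force: 0.0
```

```bash
python3 chk.py
```

```text
tcp [505.4 270.   57.6] [0.13 0.12 0.17]
cap [  1.   -0.6 -24.1] 8410 0.5426284570765005
-1 1774 [36.2 36.3 36.4]
1 1774 [35.7 35.9 36. ]
```

Request:
send_rows --commands '[{"slide": [0.0006, -0.0003, 0], "spin": 0}, {"slide": [0, 0, 0], "spin": 0}, {"slide": [0, 0, 0], "spin": 0}, {"slide": [0, 0, 0], "spin": 0}, {"slide": [0, 0, 0], "spin": 0}]' --gripper 50 --newtons 20

```text
clock: 25.28
eef_pos: [506.2, 269.8, 57.9]
ee_rot: [-3.141, -0.0, -1.0]
wrist_force: [0.3, -0.3, 0.7]
width: 51.0
gripper_force: 20.8
```

Request:
send_rows --commands '[{"slide": [0, 0, -0.004], "spin": 0}, {"slide": [0, 0, -0.008], "spin": 0}, {"slide": [0, 0, -0.015], "spin": 0}, {"slide": [0, 0, -0.02], "spin": 0}, {"slide": [0, 0, -0.02], "spin": 0}, {"slide": [0, 0, -0.018], "spin": 0}, {"slide": [0, 0, -0.01], "spin": 0}, {"slide": [0, 0, -0.005], "spin": 0}, {"slide": [0, 0, 0], "spin": -0.042}, {"slide": [0, 0, 0], "spin": -0.042}]'

```text
clock: 26.12
eef_pos: [505.6, 269.5, 157.6]
ee_rot: [3.141, 0.0, -0.914]
wrist_force: [-0.4, 0.9, -0.5]
width: 50.8
gripper_force: 21.1
```

```bash
python3 go.py "[527.3,-241.2]"
```

```text
[505.6 269.5 157.6] -0.9144 tool 417.8 294.5
```

Request:
send_rows --commands '[{"slide": [0.0059, 0.0042, 0], "spin": 0}, {"slide": [0.0142, 0.01, 0], "spin": 0}, {"slide": [0.0236, 0.0166, 0], "spin": 0}, {"slide": [0.0236, 0.0166, 0], "spin": 0}, {"slide": [0.0236, 0.0166, 0], "spin": 0}, {"slide": [0.0236, 0.0166, 0], "spin": 0}, {"slide": [0.0236, 0.0166, 0], "spin": 0}, {"slide": [0.0236, 0.0166, 0], "spin": 0}, {"slide": [0.0236, 0.0167, 0], "spin": 0}, {"slide": [0.0236, 0.0167, 0], "spin": 0}]'

```text
clock: 26.95
eef_pos: [515.3, 11.7, 157.3]
ee_rot: [3.14, 0.001, -0.918]
wrist_force: [0.7, 0.3, -1.2]
width: 50.8
gripper_force: 21.1
```

Request:
send_rows --commands '[{"slide": [0.0236, 0.0166, 0], "spin": 0}, {"slide": [0.0236, 0.0166, 0], "spin": 0}, {"slide": [0.0236, 0.0166, 0], "spin": 0}, {"slide": [0.0236, 0.0166, 0], "spin": 0}, {"slide": [0.0236, 0.0167, 0], "spin": 0}, {"slide": [0.0236, 0.0167, 0], "spin": 0}, {"slide": [0.0236, 0.0167, 0], "spin": 0}, {"slide": [0.0236, 0.0167, 0], "spin": 0}, {"slide": [0.0142, 0.01, 0], "spin": 0}, {"slide": [0.0059, 0.0042, 0], "spin": 0}]'

```text
clock: 27.78
eef_pos: [525.1, -244.2, 156.9]
ee_rot: [3.14, 0.001, -0.921]
wrist_force: [0.4, 0.1, -1.5]
width: 50.8
gripper_force: 21.1
```

Request:
send_rows --commands '[{"slide": [0, 0, 0], "spin": 0}, {"slide": [0, 0, 0], "spin": 0}]'

```text
clock: 27.95
eef_pos: [525.7, -241.3, 157.2]
ee_rot: [3.141, 0.001, -0.918]
wrist_force: [-0.9, 1.2, -0.6]
width: 50.5
gripper_force: 21.1
```

```bash
python3 tr.py 2
```

```text
tcp [ 525.9 -241.   157.3] rpy [ 3.1411e+00  1.0000e-03 -9.1660e-01] w 50.93626732505079 21.065935604274273
cap tool [  0.1  -0.2 -23.8] 7903 0.53
tray seen: along [-114.4  147.1] across [-37.8  37.7] edge mid per 40mm [(30, np.float64(-0.0)), (70, np.float64(-0.0)), (110, np.float64(0.0))]
tool move [ 1. -1. -0.]
```

Request:
send_rows --commands '[{"slide": [0.0004, -0.0003, 0.008], "spin": 0}, {"slide": [0, 0, 0.016], "spin": 0}, {"slide": [0, 0, 0.02], "spin": 0}, {"slide": [0, 0, 0.02], "spin": 0}, {"slide": [0, 0, 0.016], "spin": 0}, {"slide": [0, 0, 0.01], "spin": 0}, {"slide": [0, 0, 0.006], "spin": 0}, {"slide": [0, 0, 0.002], "spin": 0}, {"slide": [0, 0, 0], "spin": 0}, {"slide": [0, 0, 0], "spin": 0}]'

```text
clock: 28.88
eef_pos: [527.9, -241.2, 60.5]
ee_rot: [-3.141, -0.001, -0.916]
wrist_force: [-0.3, 1.0, 0.1]
width: 50.7
gripper_force: 21.1
```

```bash
python3 tr.py 2
```

```text
tcp [ 527.9 -241.3   60.6] rpy [-3.1403e+00 -1.6000e-03 -9.1570e-01] w 51.1317797053742 21.069865599274635
cap tool [  0.1  -0.2 -23.8] 7893 0.53
tray seen: along [-30.1 147.2] across [-37.8  37.7] edge mid per 40mm [(-10, np.float64(-0.2)), (30, np.float64(-0.0)), (70, np.float64(-0.0)), (110, np.float64(-0.0))]
tool move [-0.5  0.4 -0. ]
```

Request:
send_rows --commands '[{"slide": [0.0002, 0.0002, 0.0025], "spin": 0}, {"slide": [0, 0, 0.0025], "spin": 0}, {"slide": [0, 0, 0.0015], "spin": 0}, {"slide": [0, 0, 0.001], "spin": 0}, {"slide": [0, 0, 0], "spin": 0}, {"slide": [0, 0, 0], "spin": 0}]'

```text
clock: 29.48
eef_pos: [527.1, -241.5, 52.1]
ee_rot: [3.141, 0.0, -0.916]
wrist_force: [-0.4, -0.6, 0.2]
width: 50.9
gripper_force: 21.1
```

Request:
send_rows --commands '[{"slide": [0, 0, 0.0007], "spin": 0}, {"slide": [0, 0, 0.0007], "spin": 0}, {"slide": [0, 0, 0], "spin": 0}, {"slide": [0, 0, 0], "spin": 0}]'

```text
clock: 29.82
eef_pos: [527.2, -241.5, 50.8]
ee_rot: [3.142, 0.0, -0.916]
wrist_force: [0.2, -0.2, -0.4]
width: 51.0
gripper_force: 21.1
```

Request:
send_rows --commands '[{"slide": [0, 0, 0.0005], "spin": 0}, {"slide": [0, 0, 0.0004], "spin": 0}, {"slide": [0, 0, 0], "spin": 0}]'

```text
clock: 30.07
eef_pos: [527.4, -241.6, 50.1]
ee_rot: [-3.141, -0.0, -0.916]
wrist_force: [-0.7, 0.8, 0.6]
width: 50.5
gripper_force: 21.1
```

Request:
send_rows --commands '[{"slide": [0, 0, 0.0004], "spin": 0}, {"slide": [0, 0, 0], "spin": 0}, {"slide": [0, 0, 0], "spin": 0}]'

```text
clock: 30.32
eef_pos: [527.5, -241.6, 49.9]
ee_rot: [-3.141, -0.001, -0.916]
wrist_force: [-0.1, -0.7, 2.8]
width: 51.0
gripper_force: 21.3
```

Request:
send_rows --commands '[{"slide": [0, 0, 0], "spin": 0}, {"slide": [0, 0, 0], "spin": 0}, {"slide": [0, 0, 0], "spin": 0}, {"slide": [0, 0, 0], "spin": 0}]' --gripper 66

```text
clock: 30.65
eef_pos: [527.0, -241.4, 49.3]
ee_rot: [3.141, 0.0, -0.916]
wrist_force: [0.5, 0.6, 0.0]
width: 56.5
gripper_force: 0.0
```

Request:
send_rows --commands '[{"slide": [0, 0, 0], "spin": 0}, {"slide": [0, 0, 0], "spin": 0}, {"slide": [0, 0, 0], "spin": 0}]' --gripper 85

```text
clock: 30.9
eef_pos: [527.2, -241.5, 49.4]
ee_rot: [3.142, 0.0, -0.916]
wrist_force: [0.3, -0.7, -0.3]
width: 72.6
gripper_force: 0.0
```

```bash
python3 chk.py
```

```text
tcp [ 527.2 -241.5   49.5] [0.01 0.01 0.03]
cap [  0.9  -0.6 -24.4] 8393 0.5529860775947155
-1 2665 [29.4 30.9 34.9]
1 2625 [29.4 30.5 34.4]
```

Request:
send_rows --commands '[{"slide": [0, 0, -0.01], "spin": 0}, {"slide": [0, 0, -0.02], "spin": 0}, {"slide": [0, 0, -0.03], "spin": 0}, {"slide": [0, 0, -0.03], "spin": 0}, {"slide": [0, 0, -0.01], "spin": 0}, {"slide": [0, 0, 0], "spin": 0.084}, {"slide": [0, 0, 0], "spin": 0}]'

```text
clock: 31.63
eef_pos: [527.6, -241.5, 151.3]
ee_rot: [-3.139, -0.002, -1.002]
wrist_force: [-0.4, -0.5, -0.2]
width: 72.7
gripper_force: 0.0
```

```bash
python3 go.py "[469,327.5]"
```

```text
[ 527.6 -241.5  151.3] -1.0017 tool -510.9 -257.3
```

Request:
send_rows --commands '[{"slide": [-0.015, -0.0076, 0], "spin": 0}, {"slide": [-0.03, -0.0151, 0], "spin": 0}, {"slide": [-0.03, -0.0151, 0], "spin": 0}, {"slide": [-0.03, -0.0151, 0], "spin": 0}, {"slide": [-0.03, -0.0151, 0], "spin": 0}, {"slide": [-0.03, -0.0151, 0], "spin": 0}, {"slide": [-0.03, -0.0151, 0], "spin": 0}, {"slide": [-0.03, -0.0151, 0], "spin": 0}, {"slide": [-0.03, -0.0151, 0], "spin": 0}, {"slide": [-0.03, -0.0151, 0], "spin": 0}]'

```text
clock: 32.47
eef_pos: [493.1, 77.3, 149.2]
ee_rot: [3.14, 0.0, -0.998]
wrist_force: [1.2, 0.3, 0.6]
width: 72.7
gripper_force: 0.0
```

Request:
send_rows --commands '[{"slide": [-0.03, -0.0151, 0], "spin": 0}, {"slide": [-0.03, -0.0151, 0], "spin": 0}, {"slide": [-0.03, -0.0151, 0], "spin": 0}, {"slide": [-0.03, -0.0151, 0], "spin": 0}, {"slide": [-0.03, -0.0151, 0], "spin": 0}, {"slide": [-0.03, -0.0151, 0], "spin": 0}, {"slide": [-0.03, -0.0151, 0], "spin": 0}, {"slide": [-0.015, -0.0076, 0], "spin": 0}, {"slide": [0, 0, 0], "spin": 0}, {"slide": [0, 0, 0], "spin": 0}]'

```text
clock: 33.3
eef_pos: [467.2, 326.5, 148.8]
ee_rot: [3.14, -0.0, -0.998]
wrist_force: [-0.1, -0.7, -0.3]
width: 72.7
gripper_force: 0.0
```

```bash
python3 go.py "[469,327.5]"
```

```text
[467.2 326.5 148.8] -0.9979 tool 0.2 -2.1
```

Request:
send_rows --commands '[{"slide": [0.0005, -0.001, 0], "spin": 0}, {"slide": [0, 0, 0.01], "spin": 0}, {"slide": [0, 0, 0.02], "spin": 0}, {"slide": [0, 0, 0.02], "spin": 0}, {"slide": [0, 0, 0.02], "spin": 0}, {"slide": [0, 0, 0.01], "spin": 0}, {"slide": [0, 0, 0], "spin": 0}, {"slide": [0, 0, 0], "spin": 0}]'

```text
clock: 33.97
eef_pos: [469.1, 325.8, 69.3]
ee_rot: [3.141, -0.001, -1.001]
wrist_force: [0.7, 0.3, 0.4]
width: 72.2
gripper_force: 0.0
```

```bash
python3 chk.py
```

```text
tcp [469.4 326.3  70. ] [0.22 0.45 0.56]
cap [ -0.5  -0.2 -11.6] 3638 0.38793599484425006
-1 1773 [36.2 36.3 36.4]
1 1770 [35.7 35.9 36.1]
```

Request:
send_rows --commands '[{"slide": [-0.0004, 0, 0.006], "spin": 0}, {"slide": [0, 0, 0.006], "spin": 0}, {"slide": [0, 0, 0], "spin": 0}, {"slide": [0, 0, 0], "spin": 0}]'

```text
clock: 34.45
eef_pos: [468.4, 326.6, 57.1]
ee_rot: [3.141, -0.0, -1.0]
wrist_force: [-0.1, -0.2, 0.3]
width: 72.6
gripper_force: 0.0
```

```bash
python3 chk.py
```

```text
tcp [468.6 326.8  57.3] [0.13 0.13 0.18]
cap [  0.7  -1.  -24.4] 8352 0.5550105685586945
-1 1772 [36.1 36.3 36.4]
1 1779 [35.8 35.9 36. ]
```

Request:
send_rows --commands '[{"slide": [0.0004, -0.0008, 0], "spin": 0}, {"slide": [0, 0, 0], "spin": 0}, {"slide": [0, 0, 0], "spin": 0}, {"slide": [0, 0, 0], "spin": 0}, {"slide": [0, 0, 0], "spin": 0}]' --gripper 50 --newtons 20

```text
clock: 35.02
eef_pos: [469.8, 327.1, 57.8]
ee_rot: [-3.141, 0.0, -1.0]
wrist_force: [0.9, 0.6, 1.7]
width: 50.6
gripper_force: 20.6
```

Request:
send_rows --commands '[{"slide": [0, 0, -0.004], "spin": 0}, {"slide": [0, 0, -0.008], "spin": 0}, {"slide": [0, 0, -0.015], "spin": 0}, {"slide": [0, 0, -0.02], "spin": 0}, {"slide": [0, 0, -0.02], "spin": 0}, {"slide": [0, 0, -0.018], "spin": 0}, {"slide": [0, 0, -0.01], "spin": 0}, {"slide": [0, 0, -0.005], "spin": 0}, {"slide": [0, 0, 0], "spin": -0.042}, {"slide": [0, 0, 0], "spin": -0.042}]'

```text
clock: 35.85
eef_pos: [469.2, 326.7, 157.4]
ee_rot: [3.141, 0.0, -0.914]
wrist_force: [0.1, 0.3, -1.6]
width: 51.4
gripper_force: 21.0
```

```bash
python3 go.py "[568.7,-295.1]"
```

```text
[469.2 326.7 157.4] -0.9144 tool 553.3 300.7
```

Request:
send_rows --commands '[{"slide": [0.0064, 0.0035, 0], "spin": 0}, {"slide": [0.0153, 0.0083, 0], "spin": 0}, {"slide": [0.0255, 0.0138, 0], "spin": 0}, {"slide": [0.0255, 0.0138, 0], "spin": 0}, {"slide": [0.0255, 0.0139, 0], "spin": 0}, {"slide": [0.0255, 0.0139, 0], "spin": 0}, {"slide": [0.0255, 0.0139, 0], "spin": 0}, {"slide": [0.0255, 0.0139, 0], "spin": 0}, {"slide": [0.0255, 0.0139, 0], "spin": 0}, {"slide": [0.0255, 0.0139, 0], "spin": 0}]'

```text
clock: 36.68
eef_pos: [508.7, 70.4, 157.1]
ee_rot: [3.14, 0.0, -0.918]
wrist_force: [0.1, -0.3, 0.1]
width: 50.6
gripper_force: 21.0
```

Request:
send_rows --commands '[{"slide": [0.0255, 0.0138, 0], "spin": 0}, {"slide": [0.0255, 0.0138, 0], "spin": 0}, {"slide": [0.0255, 0.0138, 0], "spin": 0}, {"slide": [0.0255, 0.0138, 0], "spin": 0}, {"slide": [0.0255, 0.0139, 0], "spin": 0}, {"slide": [0.0255, 0.0139, 0], "spin": 0}, {"slide": [0.0255, 0.0139, 0], "spin": 0}, {"slide": [0.0255, 0.0139, 0], "spin": 0}, {"slide": [0.0255, 0.0139, 0], "spin": 0}, {"slide": [0.0255, 0.0139, 0], "spin": 0}]'

```text
clock: 37.52
eef_pos: [553.4, -215.9, 156.9]
ee_rot: [3.14, 0.001, -0.918]
wrist_force: [1.1, 1.0, -0.6]
width: 50.8
gripper_force: 21.0
```

Request:
send_rows --commands '[{"slide": [0.0255, 0.0138, 0], "spin": 0}, {"slide": [0.0255, 0.0138, 0], "spin": 0}, {"slide": [0.0153, 0.0083, 0], "spin": 0}, {"slide": [0.0064, 0.0035, 0], "spin": 0}, {"slide": [0, 0, 0], "spin": 0}, {"slide": [0, 0, 0], "spin": 0}]'

```text
clock: 38.02
eef_pos: [566.8, -295.3, 156.9]
ee_rot: [3.141, 0.002, -0.918]
wrist_force: [-0.4, -0.5, 0.0]
width: 50.7
gripper_force: 21.0
```

```bash
python3 tr.py 1
```

```text
tcp [ 567. -295.  157.] rpy [ 3.1411e+00  1.2000e-03 -9.1640e-01] w 50.905119756516456 21.024898700416088
cap tool [  0.   -0.1 -24. ] 7943 0.54
tray seen: along [-49.9 147.1] across [-37.7  37.9] edge mid per 40mm [(-50, np.float64(-0.2)), (70, np.float64(0.1)), (110, np.float64(0.2))]
tool move [ 1.2 -1.3 -0. ]
```

Request:
send_rows --commands '[{"slide": [0.0005, -0.0004, 0.008], "spin": 0}, {"slide": [0, 0, 0.016], "spin": 0}, {"slide": [0, 0, 0.02], "spin": 0}, {"slide": [0, 0, 0.02], "spin": 0}, {"slide": [0, 0, 0.016], "spin": 0}, {"slide": [0, 0, 0.01], "spin": 0}, {"slide": [0, 0, 0.005], "spin": 0}, {"slide": [0, 0, 0.002], "spin": 0}, {"slide": [0, 0, 0], "spin": 0}, {"slide": [0, 0, 0], "spin": 0}]'

```text
clock: 38.95
eef_pos: [569.3, -295.4, 61.5]
ee_rot: [-3.141, -0.002, -0.916]
wrist_force: [-0.5, -0.4, 0.2]
width: 50.8
gripper_force: 21.0
```

```bash
python3 tr.py 1
```

```text
tcp [ 569.3 -295.4   61.6] rpy [-3.1404e+00 -1.8000e-03 -9.1580e-01] w 51.001665514117555 21.025170609354973
cap tool [  0.   -0.1 -24. ] 7933 0.53
tray seen: along [ 35.7 147.6] across [-37.7  37.9] edge mid per 40mm [(30, np.float64(-0.0)), (70, np.float64(-0.2)), (110, np.float64(0.2))]
tool move [-0.6  0.2 -0. ]
```

Request:
send_rows --commands '[{"slide": [0.0002, -0.0001, 0.003], "spin": 0}, {"slide": [0, 0, 0.0025], "spin": 0}, {"slide": [0, 0, 0.002], "spin": 0}, {"slide": [0, 0, 0.001], "spin": 0}, {"slide": [0, 0, 0], "spin": 0}, {"slide": [0, 0, 0], "spin": 0}]'

```text
clock: 39.55
eef_pos: [568.7, -295.5, 51.9]
ee_rot: [3.141, 0.0, -0.916]
wrist_force: [1.1, 0.5, 0.6]
width: 50.8
gripper_force: 21.0
```

Request:
send_rows --commands '[{"slide": [0, 0, 0.0007], "spin": 0}, {"slide": [0, 0, 0.0007], "spin": 0}, {"slide": [0, 0, 0], "spin": 0}, {"slide": [0, 0, 0], "spin": 0}]'

```text
clock: 39.88
eef_pos: [568.8, -295.4, 50.6]
ee_rot: [-3.142, -0.0, -0.916]
wrist_force: [-0.2, -1.1, -0.8]
width: 50.9
gripper_force: 21.0
```

Request:
send_rows --commands '[{"slide": [0, 0, 0.0005], "spin": 0}, {"slide": [0, 0, 0.0003], "spin": 0}, {"slide": [0, 0, 0], "spin": 0}]'

```text
clock: 40.13
eef_pos: [568.9, -295.6, 50.1]
ee_rot: [-3.141, -0.0, -0.916]
wrist_force: [0.8, 0.4, 0.9]
width: 50.9
gripper_force: 21.1
```

Request:
send_rows --commands '[{"slide": [0, 0, 0.0004], "spin": 0}, {"slide": [0, 0, 0], "spin": 0}, {"slide": [0, 0, 0], "spin": 0}]'

```text
clock: 40.38
eef_pos: [569.0, -295.6, 49.8]
ee_rot: [-3.141, -0.001, -0.916]
wrist_force: [-0.2, -0.3, 1.3]
width: 50.9
gripper_force: 21.2
```

Request:
send_rows --commands '[{"slide": [0, 0, 0.0003], "spin": 0}, {"slide": [0, 0, 0], "spin": 0}]'

```text
clock: 40.55
eef_pos: [569.1, -295.6, 49.7]
ee_rot: [-3.141, -0.001, -0.916]
wrist_force: [-0.5, -0.7, 4.0]
width: 50.8
gripper_force: 21.3
```

Request:
send_rows --commands '[{"slide": [0, 0, 0], "spin": 0}, {"slide": [0, 0, 0], "spin": 0}, {"slide": [0, 0, 0], "spin": 0}, {"slide": [0, 0, 0], "spin": 0}]' --gripper 66

```text
clock: 40.88
eef_pos: [568.5, -295.3, 48.6]
ee_rot: [3.141, 0.001, -0.916]
wrist_force: [0.4, -0.1, 0.4]
width: 56.2
gripper_force: 0.0
```

Request:
send_rows --commands '[{"slide": [0, 0, 0], "spin": 0}, {"slide": [0, 0, 0], "spin": 0}, {"slide": [0, 0, 0], "spin": 0}]' --gripper 85

```text
clock: 41.13
eef_pos: [568.7, -295.4, 49.0]
ee_rot: [3.141, 0.0, -0.916]
wrist_force: [-0.1, -0.6, 0.1]
width: 72.3
gripper_force: 0.0
```

```bash
python3 chk.py
```

```text
tcp [ 568.7 -295.4   49. ] [0.03 0.01 0.05]
cap [  0.8   0.1 -24.6] 8297 0.5965309143472591
-1 2698 [29.4 30.8 34.5]
1 2690 [29.4 30.7 34.5]
```

Request:
send_rows --commands '[{"slide": [0, 0, -0.01], "spin": 0}, {"slide": [0, 0, -0.02], "spin": 0}, {"slide": [0, 0, -0.03], "spin": 0}, {"slide": [0, 0, -0.03], "spin": 0}, {"slide": [0, 0, -0.03], "spin": 0}, {"slide": [-0.02, 0, -0.03], "spin": 0}, {"slide": [-0.02, 0, -0.03], "spin": 0}, {"slide": [-0.01, 0, -0.02], "spin": 0}, {"slide": [0, 0, 0], "spin": 0}, {"slide": [0, 0, 0], "spin": 0}]'

```text
clock: 42.12
eef_pos: [538.6, -255.5, 251.9]
ee_rot: [-3.138, -0.004, -0.915]
wrist_force: [-0.2, -0.4, -0.5]
width: 72.7
gripper_force: 0.0
```

Run:
```python
from h import *
from scipy.optimize import least_squares
print(r.get_state()['eef_pos'])
p,d,W=cloud('wrist');q,_,_=cloud('side')
for g in((568.7,-295.1),(527.3,-241.2),(485.9,-187.2),(444.5,-133.3)):
    w=W[(d>0)&(np.hypot(W[...,0]-g[0],W[...,1]-g[1])<20)&(W[...,2]>77)&(W[...,2]<100)]
    if len(w)<50:continue
    x=least_squares(lambda x:np.linalg.norm(w-x,axis=1)-17,[*g,74],loss='soft_l1').x;print((x-[*g,74.2]).round(1),len(w))
q=cv2.resize(q[200:410,220:500],(560,420));cv2.imwrite('pics/end.png',cv2.resize(np.hstack([p,q])[...,::-1],(800,300),interpolation=cv2.INTER_AREA))
```

```text
[ 538.61932524 -255.48655945  251.86845002]
[-0.3 -0.2 -0. ] 1189
[0.2 0.  0. ] 982
[-0.   0.1  0. ] 847
[ 0.5 -0.1  0. ] 733
```

View pics/end.png

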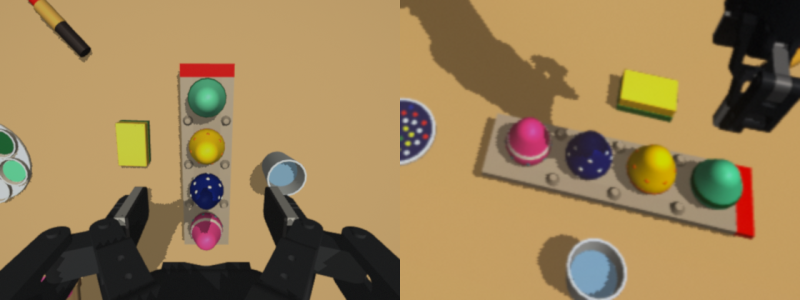

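All four eggs stand upright in their pockets: mint by the tape (207,97), then yellow (206,146), blue (206,190) and pink (206,231). Each sits within 0.5 mm of where it should be, and the robot is clear.

```bash
python3 -c "
from workcell import r
print(r.sign_off())"
```

```text
the job is handed in; nothing more can be done
None
```

All four eggs are upright in the tray in their original order from the red tape (mint, yellow, blue, pink); the robot is clear of them, and the job was handed in at about 42 s.

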